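# Unload the drawer-front sample stand

## Robot

A 6-joint arm with a two-finger parallel gripper is mounted at the origin on the work surface. World frame = base frame: x ahead of the robot, y to its left, z up, the work surface at z = 0. Lengths are in m, angles in rad, forces in N, time in s.
With the tool pointing down it reaches from about 0.325 to 0.775 m from the base axis. Payload 5.5 kg.
Tool frame: the origin (TCP) lies on the centre line of the jaws, within the pads' length; the fingertips stand 8 mm ahead of it and the grasp point (between the pads) lies 11 mm behind it; z points along the fingers, y is the line along which they close (so a half turn about z gives the same grasp; the last joint's range is limited). The gripper opens to 88 mm and grips with 3 to 60 N. Pads are 20 mm wide; open, the fingers measure 115 mm over their backs; the gripper's body (75 mm by 178 mm) begins 61 mm behind the grasp point.
Start: joints at [1.086, 0.091, 1.231, -0, 1.82, -0.057], TCP at [0.249, 0.546, 0.231] pointing down, gripper open.
Joint ranges: [-2.87, 2.87], [-0.86, 2.18], [0.17, 2.46], [-1.51, 4.65], [0.06, 2.69], [-2.65, 2.65]. Speed limits (rad/s): [2.57, 2.57, 3.01, 3.14, 3.14, 3.14].

## Interface

Orientations are given as a unit quaternion [x, y, z, w].
In Python, from workcell import * gives the robot as it stands. The module is installed in compiled form; this text tells all that it offers.
- The arm moves only by the tool step_arm, never from a script. Its argument "deltas" is one flat list of numbers, 7 for each row, row after row: the shift along the tool's x, y, z in cm, then the turn, a rotation vector about the tool's x, y, z in rad, then the opening, from 0 (shut) to 1 (fully open). A call has exactly 5 rows; each row shifts and turns the commanded pose from where the row before left it, along the tool's axes as they then stand; what a row does not reach is not made up. A row lasts 1/8 s, in which the tool goes at most 62.5 mm and 10.7 degrees, less where a joint would pass 70% of its speed; a pose out of reach is approached as far as the arm can. A call is refused whole if a number of a shift passes 6.25 or a number of a turn 0.188, either way. A call with a gripper value outside its range is refused whole. The fingers move at their own pace and stop on an object; "squeeze" is the grip in N (left out, the last holds). Time passes only in rows, so rows that do not move let the fingers close, or fill a call up. It gives the time, the measured TCP pose, the force, the opening and the grip force at its end, in the units of the state.
- get_obs(): the state, without advancing time (a new reading comes with each control period).
- camera(name): name is "side" or "top"; returns the picture (400x640x3 uint8, blue, green, red); there is no depth.
- camera_params(name): a dict with "intrinsics" (3x3 intrinsics, pixels), "dist_coeffs" ([k1, k2, p1, p2, k3] as OpenCV has them; the pictures are not rectified), "rvec" (rotation vector, rad) and "tvec" (3), from world to camera coordinates, as OpenCV has them. Camera axes: x right, y down, z forward; pixel columns grow to the right and rows downward; lengths in m; the calibration is good to about 2 mm. A picture is of the moment at which its call begins. camera_params takes no time and is no camera call.
- hand_in(): hands the job in; it is judged then, once.
The state is a dict: "clock": time; "joint_positions": joint angles; "qd": joint speeds; "effort": joint torques, N m; "tool_pos": TCP position; "tcp_rot": TCP orientation; "contact_force": force on the tool from outside, world axes, zero at the start; "wrist_torque": the same for the moment, N m; "gripper_width": finger opening in m; "grip_force": force on a finger pad.
Only numpy, scipy, OpenCV 4.12 (cv2) and the standard library are available. Lean on these libraries where they do the work, as an engineer would, in place of code of your own. Each camera call takes 0.05 s, during which the arm holds its last target. There are 200 camera calls.

## Task

Lift the retaining bar out of the two brackets of the sample stand and lay it down flat on the desk pad. Then take the two drawer-front samples out of the stand and stand them upright, foot down, in the sample box, one in each compartment. Set everything down without dropping it and leave the other things on the desk where they are.

Things in the scene. Friction and masses are not known exactly. Their poses are not given: they have to be found in the camera images.
- stand: Fixed plywood sample stand, 220 mm wide (y). Origin on the desk under its middle; +x out of its open front (away from the robot), z up. Its back plane leans 30 deg from upright, top towards -x, and meets the ledge at x +50, z 30 mm. Ledge lip: 8 mm high, 21 mm in front of that plane. Back rest ends 102 mm up the slope, side posts (y +-98 to +-110) 120 mm up it.
- bracket_mid (a point): Point midway between the stand's two steel U brackets (at y +-104 mm of the stand), at slot floor height (128 mm over the desk); axes as the stand's. The slots are open straight upwards, 25 mm wide (x), 16 mm deep. The bar's underside rests here at the start.
- bar_grip (a point): Middle of the bow handle of the loose aluminium retaining bar, z up from the bar. Bar: 236 mm long (y), 22 wide (x), 14 thick (z), 0.25 kg, underside 54 mm below this point. Handle: steel rod 10 mm thick along y, straight for 76 mm, a leg down at each end. At the start parallel to the stand, just above the fronts' knobs; about 50 mm free to the fronts' faces on the robot side 19 mm below the rod.
- front_tall_mid (a point): Centre of the taller drawer-front sample: loose wood-veneered board 200 mm high (z), 80 wide (y), 16 thick (x), 0.23 kg; steel knob 26 mm wide, sticking out 30 mm from its +x face, 70 mm above its foot. It stands on the ledge leaning on the stand's back plane, 30 deg from upright, top towards the robot; its upper 98 mm is free behind.
- front_short_mid (a point): Centre of the shorter drawer-front sample: the same board and knob but 165 mm high, 0.2 kg; its upper 63 mm is free behind. The two stand side by side, centres about 104 mm apart, 24 mm between their edges; which is left and which right varies.
- front_tall_foot (a point): Middle of the taller front's bottom edge (100 mm below its centre along its own z); same axes.
- front_short_foot (a point): Middle of the shorter front's bottom edge (82.5 mm below its centre along its own z); same axes.
- box: Fixed grey sample box, open on top, 76 (x) by 231 (y) by 90 mm high, walls and floor 5 mm; a divider across its middle makes two compartments of 66 (x) by 108 mm (y), centred at y = +56.5 and -56.5 mm. Origin under its centre, z up. Its long side (y) points roughly along the line away from the robot; it stands left or right of the stand, opposite the pad.
- pad: Fixed grey desk pad 270 mm (x, roughly away from the robot) by 180 mm (y), 4 mm thick. Origin under its centre, z up.
- mug: White mug, 80 mm wide, 92 mm high, beyond the stand. Origin under its centre. A bystander.
- tin: Small paint tin, 64 mm wide, 78 mm high, beyond the stand. Origin under its centre. A bystander.
- tape: Tape measure, 66 by 36 by 62 mm high. Origin under its centre. A bystander.
- stapler: Stapler, 130 by 34 by 49 mm high. Origin under its centre. A bystander.
- pencils: Pencil pot, 72 mm wide, 98 mm high, pencils up to 165 mm. Origin under its centre. A bystander.
- notebook: Notebook lying flat, 210 by 148 by 18 mm. Origin under its centre. A bystander.
- calculator: Calculator lying flat, 150 by 85 by 16 mm. Origin under its centre. A bystander.

How it is judged:
On the way:
1. the bar lies on the pad, let go, while both fronts are still in the stand (x of bar_grip in the frame of pad between -0.14 and 0.14 m and y of bar_grip in the frame of pad between -0.1 and 0.1 m and angle between bar_grip's own y axis and vertical between 1.42 and 1.72 rad and height (world z) of bar_grip below 0.075 m and linear speed of bar below 0.03 m/s and contact force between the fingers and bar below 0.2 N and distance of each of front_tall_mid, front_short_mid from where it was at the start of the episode below 0.03 m), for 0.2 s.
At the end, for the whole second after the job is handed in: The bar lies level (within 8 deg) and let go on the pad, its middle over the pad (with 5 to 10 mm of slack at its edges); each front stands foot down (within 34 deg of upright) with its foot on the floor of the box, one in each compartment, let go and at rest (x of bar_grip in the frame of pad between -0.14 and 0.14 m and y of bar_grip in the frame of pad between -0.1 and 0.1 m and angle between bar_grip's own y axis and vertical between 1.42 and 1.72 rad and height (world z) of bar_grip below 0.075 m and linear speed of each of bar, front_tall, front_short below 0.03 m/s and contact force between the fingers and bar below 0.2 N and (((y of front_tall_foot in the frame of box between 0.004 and 0.114 m and x of front_tall_foot in the frame of box between -0.036 and 0.036 m and z of front_tall_foot in the frame of box below 0.022 m and angle between front_tall_mid's own z axis and vertical below 0.6 rad) and (y of front_short_foot in the frame of box between -0.114 and -0.004 m and x of front_short_foot in the frame of box between -0.036 and 0.036 m and z of front_short_foot in the frame of box below 0.022 m and angle between front_short_mid's own z axis and vertical below 0.6 rad)) or ((y of front_tall_foot in the frame of box between -0.114 and -0.004 m and x of front_tall_foot in the frame of box between -0.036 and 0.036 m and z of front_tall_foot in the frame of box below 0.022 m and angle between front_tall_mid's own z axis and vertical below 0.6 rad) and (y of front_short_foot in the frame of box between 0.004 and 0.114 m and x of front_short_foot in the frame of box between -0.036 and 0.036 m and z of front_short_foot in the frame of box below 0.022 m and angle between front_short_mid's own z axis and vertical below 0.6 rad))) and contact force between the fingers and front_tall below 0.2 N and contact force between the fingers and front_short below 0.2 N); the robot touches nothing.
It fails at once if a bystander (mug, tin, tape measure, stapler, pencil pot, notebook or calculator) is moved more than 40 mm (distance of any of mug, tin, tape, stapler, pencils, notebook, calculator from where it was at the start of the episode above 0.04 m).
It fails at once if the mug, tin, tape measure or pencil pot is tipped over (angle between any of mug, tin, tape, pencils's own z axis and vertical above 0.5 rad).
It fails at once if the bar or a front is dropped: it falls faster than 0.8 m/s with no finger on it ((linear speed of bar above 0.8 m/s and contact force between the fingers and bar below 0.05 N) or (linear speed of front_tall above 0.8 m/s and contact force between the fingers and front_tall below 0.05 N) or (linear speed of front_short above 0.8 m/s and contact force between the fingers and front_short below 0.05 N)).
It also fails if it takes over 72 s, if anything falls off the work surface, if the arm or the gripper's body presses on something with over 40 N, if the wrist force passes 120 N, or if a joint passes its speed limit or range.

## Working session

There is one attempt and no reset: what is moved stays moved. The work goes in short steps, Python scripts to look and compute and a tool call to move; the robot and the scene stay as the last step left them, time stands still between calls to the robot, and variables do not carry over. Pictures are saved under pics/ and viewed, at most 10 in all, crops included, and the job is handed in when it is done.

Besides the shell and the picture viewer there is one more tool, called after "Emit:" as name(argument=value, ...) on one line, values as JSON. step_arm: Moves the arm, as the interface text tells. Its arguments: {"type":"object","properties":{"deltas":{"type":"array"},"squeeze":{"type":"number"}},"required":["deltas"]}

```bash
mkdir -p pics; python3 - <<'E'
from workcell import *
import cv2
for n in("side","top"):
    cv2.imwrite(f"pics/{n}0.png",camera(n)); p=camera_params(n); print(n,{k:(v.round(4).tolist() if hasattr(v,'round') else v) for k,v in p.items()})
print(get_obs())
E
```

```text
side {'intrinsics': [[373.7543, 0.0, 321.9704], [0.0, 373.7543, 202.5684], [0.0, 0.0, 1.0]], 'dist_coeffs': [-0.0647, 0.0, 0.0, 0.0, 0.0], 'rvec': [0.3419, -2.7487, 1.299], 'tvec': [0.6077, 0.2197, 1.3403]}
top {'intrinsics': [[499.3717, 0.0, 322.4464], [0.0, 499.3717, 204.0661], [0.0, 0.0, 1.0]], 'dist_coeffs': [0.0058, 0.0, 0.0, 0.0, 0.0], 'rvec': [2.1264, -2.1726, 0.1307], 'tvec': [0.0296, 0.6472, 1.6567]}
{'clock': 0.1, 'joint_positions': array([ 1.08631482e+00,  9.18021791e-02,  1.23177626e+00, -2.64341919e-05,
        1.81981333e+00, -5.66913979e-02]), 'qd': array([ 0.00040666, -0.00168817, -0.00438288,  0.00076528,  0.00066914,
        0.00021566]), 'effort': array([ 2.24317999e-03, -4.47858059e+01, -4.07567632e+01,  6.99024601e-02,
        2.84711161e-02, -1.08701340e-04]), 'tool_pos': array([0.24879998, 0.54569768, 0.22960271]), 'tcp_rot': array([ 2.12270878e-01,  9.77210451e-01, -8.70252230e-04, -2.28102795e-04]), 'contact_force': array([ 0.7436703 , -0.69150059,  1.08954106]), 'wrist_torque': array([-0.02139155,  0.00112898, -0.06445177]), 'grip_force': 0.0, 'gripper_width': 0.08773374695252512}
```

View pics/side0.png

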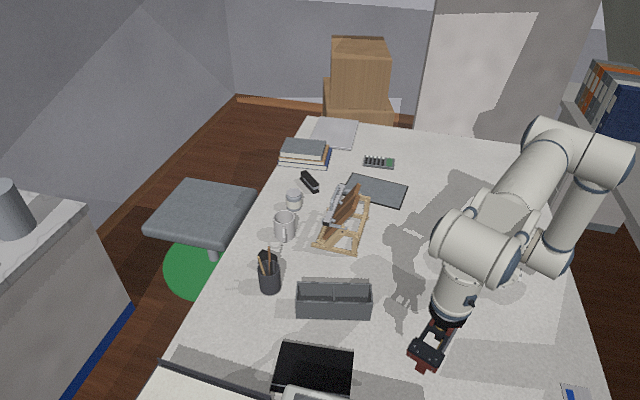

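View pics/top0.png

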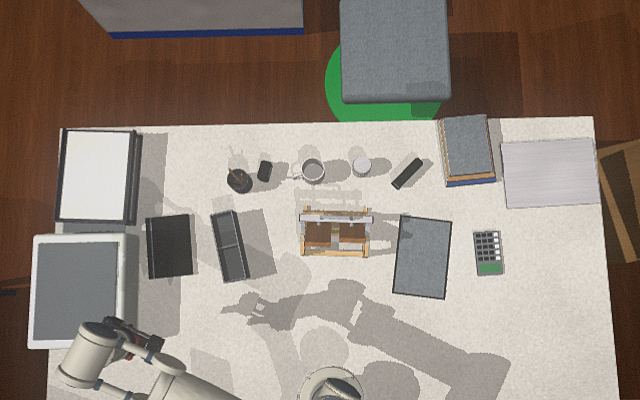

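The side view shows the stand at about (345,225), the box at (335,298) and the pad at (375,190). In the top view the stand with its bar is at (336,230), the box at (230,246) on the left (+y), and the pad at (422,257) on the right. I'll enlarge both pictures to get corners.

```bash
python3 - <<'E'
import cv2
a=cv2.imread("pics/top0.png")[190:310,200:460]; cv2.imwrite("pics/c1.png",cv2.resize(a,None,fx=3,fy=3,interpolation=cv2.INTER_CUBIC))
a=cv2.imread("pics/top0.png")[200:265,290:380]; a=cv2.resize(a,None,fx=6,fy=6,interpolation=cv2.INTER_CUBIC)
b=cv2.imread("pics/side0.png")[170:265,300:380]; b=cv2.resize(b,None,fx=3,fy=6*65/95*0+390/95,interpolation=cv2.INTER_CUBIC)
cv2.imwrite("pics/c2.png",cv2.hconcat([a,b]))
E
```

```text
(no output)
```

View pics/c1.png

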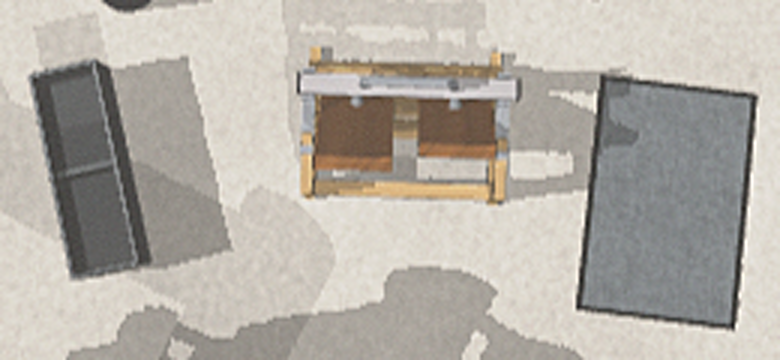

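View pics/c2.png

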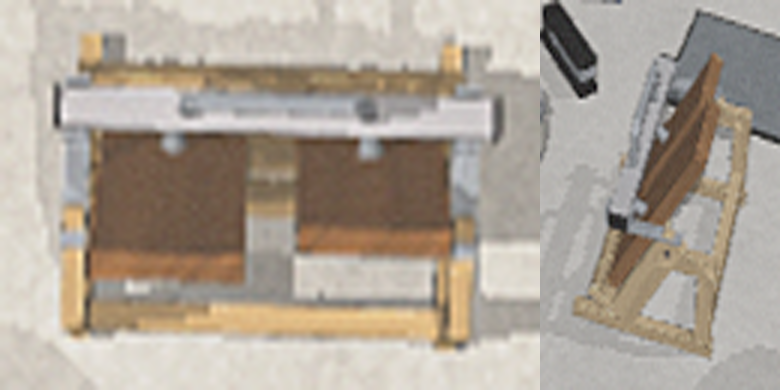

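Taller front is the left one (+y); its top edge is at c2 (90–245, 280), the shorter one's at (297–450, 255). The bar's top face runs from c2 (63,108) to (495,117). Next I unproject these with known heights.

```bash
cat > h.py <<'E'
from workcell import *
import numpy as np, cv2
from scipy.spatial.transform import Rotation as R
def unproj(name,uv,z):
    p=camera_params(name);K=np.array(p["intrinsics"],float);D=np.array(p["dist_coeffs"],float)
    M=cv2.Rodrigues(np.array(p["rvec"],float))[0];t=np.array(p["tvec"],float).ravel()
    n=cv2.undistortPoints(np.array(uv,float).reshape(-1,1,2),K,D).reshape(-1,2)
    d=np.c_[n,np.ones(len(n))]@M;c=-M.T@t;return c+d*((np.broadcast_to(z,len(d))-c[2])/d[:,2])[:,None]
def proj(name,X):
    p=camera_params(name);return cv2.projectPoints(np.array(X,float).reshape(-1,3),*[np.array(p[k],float) for k in("rvec","tvec","intrinsics","dist_coeffs")])[0].reshape(-1,2)
def tool(T,name=None):
    "world target (x,y,z) -> shift in tool axes cm"
    o=get_obs();return R.from_quat(o["tcp_rot"]).inv().apply(np.array(T)-o["tool_pos"])*100
def st():
    o=get_obs();r=R.from_quat(o["tcp_rot"]);return o["clock"],o["tool_pos"].round(4),r.as_matrix().round(3).tolist(),o["gripper_width"].round(4)
E
python3 - <<'E'
from h import *
np.set_printoptions(precision=4,suppress=True)
c1=lambda L:[((u+.5)/3-.5+200,(v+.5)/3-.5+190) for u,v in L]
c2=lambda L:[((u+.5)/6-.5+290,(v+.5)/6-.5+200) for u,v in L]
p=camera_params("top");M=cv2.Rodrigues(p["rvec"])[0];print("cam",-M.T@p["tvec"])
print(get_obs()["tool_pos"])
for n,q,z in(("pad",c1([(600,75),(756,96),(734,328),(577,309)]),.004),("box",c1([(32,75),(97,62),(137,265),(73,278)]),.09),("bar",c2([(63,88),(495,97),(495,137),(63,128)]),.142)):
    X=unproj("top",q,z);e=X[1:]-X[:-1];print(n,X[:,:2].tolist(),X.mean(0),np.linalg.norm(e,axis=1),np.degrees(np.arctan2(e[:,1],e[:,0])))
# front tops: knob tips etc: tall top at z ~? along slope: foot z30, +top 200*cos30 (back edge)
print("handle feet",unproj("top",c2([(190,105),(368,108)]),.142))
print("tall top back edge",unproj("top",c2([(90,280),(245,283)]),.03+.2*.866))
print("short top",unproj("top",c2([(297,253),(450,255)]),.03+.165*.866))
E
```

```text
cam [0.4262 0.0025 1.7271]
[0.2488 0.5457 0.2296]
pad [[0.6097706694867676, -0.25074148970147864], [0.5815457564439837, -0.4289351766716948], [0.31952671383172093, -0.389822377684791], [0.344164528244139, -0.21382605683743347]] [ 0.4638 -0.3208  0.004 ] [0.1804 0.2649 0.1777] [-99.0006 171.5099  82.0309]
box [[0.6143331751179949, 0.38642034782760615], [0.6271718755387348, 0.31477410597626193], [0.4048482393371012, 0.2707504461934635], [0.39238646801612487, 0.3400710748915837]] [0.5097 0.328  0.09  ] [0.0728 0.2266 0.0704] [ -79.8407 -168.7994  100.1912]
bar [[0.6033777950751942, 0.0870012559228616], [0.5935231156144556, -0.1425511495372458], [0.572199522731341, -0.141830868417409], [0.5819950606335029, 0.08732122567014448]] [ 0.5878 -0.0275  0.142 ] [0.2298 0.0213 0.2294] [-92.4582 178.0654  87.5523]
handle feet [[ 0.5928  0.0196  0.142 ]
 [ 0.5891 -0.075   0.142 ]]
tall top back edge [[ 0.4982  0.0715  0.2032]
 [ 0.495  -0.0071  0.2032]]
short top [[ 0.5113 -0.0346  0.1729]
 [ 0.5086 -0.1137  0.1729]]
```

```bash
cat >> h.py <<'E'
def rot(az,tilt=0):
    a,t=np.radians([az,tilt]);h=np.array([np.cos(a),np.sin(a),0]);u=np.array([0,0,1.])
    z=np.sin(t)*h-np.cos(t)*u;y=np.cos(t)*h+np.sin(t)*u;return R.from_matrix(np.c_[np.cross(y,z),y,z])
def plan(wps,g,cur=None):
    "wps: [(pos,az,tilt,rows)] straight legs from the current pose; prints rows"
    o=get_obs();p,r=cur or(o["tool_pos"],R.from_quat(o["tcp_rot"]))
    for P,az,ti,n in wps:
        P=np.array(P,float);q=rot(az,ti)
        w=(r.inv()*q).as_rotvec()/n;s=(P-p)/n
        for k in range(n):
            print([*(r.inv().apply(s)*100).round(2)+0.,*w.round(3)+0.,g]);r=r*R.from_rotvec(w)
        p,r=P,q
        print('-- max',abs(w).max().round(3),(np.linalg.norm(s)*100).round(2))
E
python3 - <<'E'
from h import *
plan([((.40,.27,.30),31,0,5),((.588,-.028,.30),-2.4,0,7),((.588,-.028,.20),-2.4,0,3)],.45)
print(unproj("top",[(240,186),(228,150)],[.0,.165]))
E
```

```text
[np.float64(-5.04), np.float64(-3.77), np.float64(-1.4), np.float64(0.0), np.float64(0.0), np.float64(0.12), 0.45]
[np.float64(-5.45), np.float64(-3.13), np.float64(-1.4), np.float64(0.0), np.float64(0.0), np.float64(0.12), 0.45]
[np.float64(-5.79), np.float64(-2.45), np.float64(-1.4), np.float64(0.0), np.float64(0.0), np.float64(0.12), 0.45]
[np.float64(-6.04), np.float64(-1.74), np.float64(-1.41), np.float64(0.0), np.float64(0.0), np.float64(0.12), 0.45]
[np.float64(-6.21), np.float64(-1.0), np.float64(-1.41), np.float64(0.0), np.float64(0.0), np.float64(0.12), 0.45]
-- max 0.12 6.44
[np.float64(-5.03), np.float64(0.11), np.float64(0.0), np.float64(0.0), np.float64(0.0), np.float64(0.083), 0.45]
[np.float64(-5.01), np.float64(0.53), np.float64(0.0), np.float64(0.0), np.float64(0.0), np.float64(0.083), 0.45]
[np.float64(-4.94), np.float64(0.94), np.float64(0.0), np.float64(0.0), np.float64(0.0), np.float64(0.083), 0.45]
[np.float64(-4.85), np.float64(1.35), np.float64(0.0), np.float64(0.0), np.float64(0.0), np.float64(0.083), 0.45]
[np.float64(-4.72), np.float64(1.75), np.float64(0.0), np.float64(0.0), np.float64(0.0), np.float64(0.083), 0.45]
[np.float64(-4.56), np.float64(2.14), np.float64(0.0), np.float64(0.0), np.float64(0.0), np.float64(0.083), 0.45]
[np.float64(-4.36), np.float64(2.51), np.float64(0.0), np.float64(0.0), np.float64(0.0), np.float64(0.083), 0.45]
-- max 0.083 5.03
[np.float64(0.0), np.float64(0.0), np.float64(3.33), np.float64(0.0), np.float64(0.0), np.float64(0.0), 0.45]
[np.float64(0.0), np.float64(0.0), np.float64(3.33), np.float64(0.0), np.float64(0.0), np.float64(0.0), 0.45]
[np.float64(0.0), np.float64(0.0), np.float64(3.33), np.float64(0.0), np.float64(0.0), np.float64(0.0), 0.45]
-- max 0.0 3.33
[[0.72364223 0.30405409 0.        ]
 [0.81309278 0.31383874 0.165     ]]
```

Emit:
step_arm(deltas=[-4.9,-3.7,-1.4,0,0,0.12,0.45,-5.3,-3.0,-1.4,0,0,0.12,0.45,-5.6,-2.4,-1.4,0,0,0.12,0.45,-5.8,-1.7,-1.4,0,0,0.12,0.45,-6.0,-1.0,-1.4,0,0,0.12,0.45], squeeze=30)

```text
clock: 0.72
tool_pos: [0.395, 0.2773, 0.3006]
tcp_rot: [0.493, 0.87, -0.0, -0.0]
contact_force: [1.4, -0.6, -0.1]
gripper_width: 0.0416
grip_force: 0.0
```

Emit:
step_arm(deltas=[-5.0,0.1,0,0,0,0.083,0.45,-5.0,0.5,0,0,0,0.083,0.45,-4.9,0.9,0,0,0,0.083,0.45,-4.9,1.4,0,0,0,0.083,0.45,-4.7,1.8,0,0,0,0.083,0.45])

```text
clock: 1.35
tool_pos: [0.53, 0.0653, 0.3001]
tcp_rot: [0.662, 0.75, -0.0, -0.0]
contact_force: [-0.2, 0.4, -1.0]
gripper_width: 0.0395
grip_force: 0.0
```

Emit:
step_arm(deltas=[-4.6,2.1,0,0,0,0.083,0.45,-4.4,2.5,0,0,0,0.083,0.45,0,0,0,0,0,0,0.45,0,0,0,0,0,0,0.45,0,0,0,0,0,0,0.45])

```text
clock: 1.98
tool_pos: [0.5826, -0.0176, 0.301]
tcp_rot: [0.72, 0.694, 0.0, 0.0]
contact_force: [-0.7, 0.8, -0.5]
gripper_width: 0.0395
grip_force: 0.0
```

```bash
python3 - <<'E'
from h import *
np.set_printoptions(precision=3,suppress=True)
print(st())
b=np.array([.588,-.0275,0]);print(proj("side",[b+[0,0,.182],b+[.0,.118,.135],b+[0,-.118,.135]]))
a=camera("side")[150:270,290:410];cv2.imwrite("pics/s1.png",cv2.resize(a,None,fx=5,fy=5,interpolation=cv2.INTER_CUBIC))
plan([((.588,-.028,.20),-2.4,0,3),((.588,-.028,.171),-2.4,0,2)],.45)
E
```

```text
Traceback (most recent call last):
  File "h.py", line 15, in st
    o=get_obs();r=R.from_quat(o["tcp_rot"]);return o["clock"],o["tool_pos"].round(4),r.as_matrix().round(3).tolist(),o["gripper_width"].round(4)
                                                                                                                     ^^^^^^^^^^^^^^^^^^^^^^^^
AttributeError: 'float' object has no attribute 'round'
```

```bash
sed -i 's/,o\["gripper_width"\].round(4)/,round(o["gripper_width"],4)/; s/print(\[\*(r.inv().*$/print(*(r.inv().apply(s)*100).round(2)+0.,*w.round(3)+0.,g,sep=", ");r=r*R.from_rotvec(w)/' h.py; python3 - <<'E'
from h import *
np.set_printoptions(precision=3,suppress=True)
print(st())
b=np.array([.588,-.0275,0]);print(proj("side",[b+[0,0,.182],b+[.0,.118,.135],b+[0,-.118,.135]]))
a=camera("side")[150:270,290:410];cv2.imwrite("pics/s1.png",cv2.resize(a,None,fx=5,fy=5,interpolation=cv2.INTER_CUBIC))
plan([((.588,-.028,.20),-2.4,0,3),((.588,-.028,.171),-2.4,0,2)],.45)
E
```

```text
(1.975, array([ 0.583, -0.018,  0.301]), [[0.036, 0.999, 0.001], [0.999, -0.036, 0.0], [0.0, 0.001, -1.0]], 0.0395)
[[334.947 192.86 ]
 [327.18  224.049]
 [340.731 184.365]]
-0.34, 0.19, 3.37, 0.0, 0.0, 0.002, 0.45
-0.34, 0.19, 3.37, 0.0, 0.0, 0.002, 0.45
-0.34, 0.19, 3.37, 0.0, 0.0, 0.002, 0.45
-- max 0.002 3.39
0.0, 0.0, 1.45, 0.0, 0.0, 0.0, 0.45
0.0, 0.0, 1.45, 0.0, 0.0, 0.0, 0.45
-- max 0.0 1.45
```

View pics/s1.png

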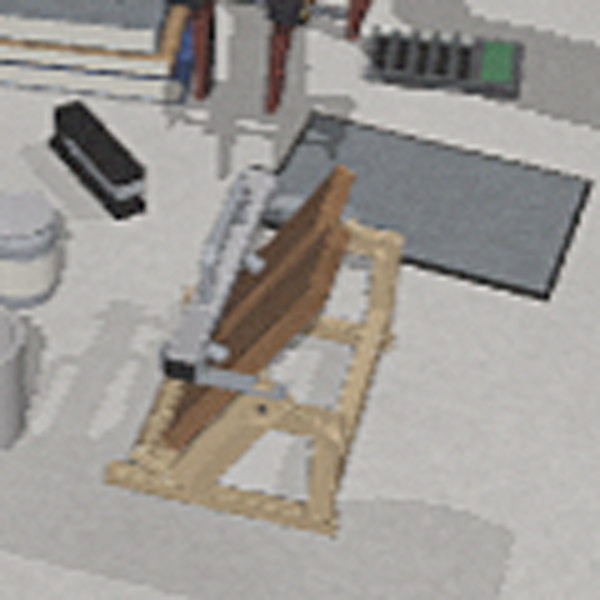

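The handle rod runs about (240,185)–(208,270) in the crop, and my predicted centre (225,214) sits on it. The bar's left end at (180,367) also matches its prediction of (186,370). Descending.

Emit:
step_arm(deltas=[-0.34,0.19,3.4,0,0,0,0.45,-0.34,0.19,3.4,0,0,0,0.45,-0.34,0.19,3.3,0,0,0,0.45,0,0,1.5,0,0,0,0.45,0,0,1.4,0,0,0,0.45])

```text
clock: 2.65
tool_pos: [0.5885, -0.0286, 0.1709]
tcp_rot: [0.72, 0.694, 0.0, 0.0]
contact_force: [-0.3, 0.0, -0.4]
gripper_width: 0.0393
grip_force: 0.0
```

Emit:
step_arm(deltas=[0,0,0,0,0,0,0.45,0,0,0,0,0,0,0,0,0,0,0,0,0,0,0,0,0,0,0,0,0,0,0,0,0,0,0,0])

```text
clock: 3.28
tool_pos: [0.5886, -0.0293, 0.1711]
tcp_rot: [0.72, 0.693, 0.0, 0.0]
contact_force: [0.4, 0.2, 2.2]
gripper_width: 0.0088
grip_force: 30.0
```

Emit:
step_arm(deltas=[0,0,-1,0,0,0,0,0,0,-2,0,0,0,0,0,0,-3,0,0,0,0,0,0,-3,0,0,0,0,0,0,-3,0,0,0,0])

```text
clock: 3.9
tool_pos: [0.5882, -0.0292, 0.293]
tcp_rot: [0.72, 0.694, 0.0, 0.0]
contact_force: [0.7, -0.1, -2.0]
gripper_width: 0.0095
grip_force: 30.0
```

```bash
python3 - <<'E'
from h import *
print(st()[1:],get_obs()["contact_force"],get_obs()["grip_force"])
plan([((.57,-.17,.28),-4,0,3),((.464,-.321,.20),-6,0,5),((.464,-.321,.09),-6,0,3)],0)
E
```

```text
(array([ 0.5882, -0.0292,  0.293 ]), [[0.038, 0.999, 0.001], [0.999, -0.038, -0.0], [-0.0, 0.001, -1.0]], 0.0095) [ 0.74355443 -0.0661225  -2.0486769 ] 29.985541105270386
-4.71, -0.43, 0.43, 0.0, 0.0, 0.011, 0
-4.72, -0.38, 0.43, 0.0, 0.0, 0.011, 0
-4.72, -0.33, 0.43, 0.0, 0.0, 0.011, 0
-- max 0.011 4.75
-3.16, -1.9, 1.6, 0.0, 0.0, 0.007, 0
-3.17, -1.88, 1.6, 0.0, 0.0, 0.007, 0
-3.19, -1.86, 1.6, 0.0, 0.0, 0.007, 0
-3.2, -1.84, 1.6, 0.0, 0.0, 0.007, 0
-3.21, -1.82, 1.6, 0.0, 0.0, 0.007, 0
-- max 0.007 4.02
0.0, 0.0, 3.67, 0.0, 0.0, 0.0, 0
0.0, 0.0, 3.67, 0.0, 0.0, 0.0, 0
0.0, 0.0, 3.67, 0.0, 0.0, 0.0, 0
-- max 0.0 3.67
```

Emit:
step_arm(deltas=[-4.7,-0.4,0.4,0,0,0.01,0,-4.7,-0.4,0.4,0,0,0.01,0,-4.7,-0.3,0.4,0,0,0.01,0,-3.2,-1.9,1.6,0,0,0.007,0,-3.2,-1.9,1.6,0,0,0.007,0])

```text
clock: 4.53
tool_pos: [0.5276, -0.232, 0.2475]
tcp_rot: [0.736, 0.677, 0.0, 0.001]
contact_force: [0.3, -1.0, -2.7]
gripper_width: 0.0091
grip_force: 30.0
```

Emit:
step_arm(deltas=[-3.2,-1.9,1.6,0,0,0.007,0,-3.2,-1.8,1.6,0,0,0.007,0,-3.2,-1.8,1.6,0,0,0.007,0,0,0,4,0,0,0,0,0,0,4,0,0,0,0])

```text
clock: 5.15
tool_pos: [0.4649, -0.3224, 0.1194]
tcp_rot: [0.743, 0.669, 0.0, 0.001]
contact_force: [0.2, -0.0, -2.7]
gripper_width: 0.0091
grip_force: 30.0
```

Emit:
step_arm(deltas=[0,0,2.5,0,0,0,0,0,0,1.5,0,0,0,0,0,0,1,0,0,0,0,0,0,0,0,0,0,0,0,0,0,0,0,0,0])

```text
clock: 5.78
tool_pos: [0.4654, -0.3218, 0.0699]
tcp_rot: [0.743, 0.67, 0.0, 0.001]
contact_force: [0.8, -0.0, -2.2]
gripper_width: 0.0093
grip_force: 30.0
```

Emit:
step_arm(deltas=[0,0,1,0,0,0,0,0,0,0.6,0,0,0,0,0,0,0.3,0,0,0,0,0,0,0.2,0,0,0,0,0,0,0,0,0,0,0])

```text
clock: 6.4
tool_pos: [0.4648, -0.3214, 0.0475]
tcp_rot: [0.743, 0.67, 0.0, 0.0]
contact_force: [-0.2, -0.1, -2.7]
gripper_width: 0.0092
grip_force: 30.0
```

Emit:
step_arm(deltas=[0,0,0.15,0,0,0,0,0,0,0.15,0,0,0,0,0,0,0,0,0,0,0,0,0,0,0,0,0,0,0,0,0,0,0,0,0])

```text
clock: 7.02
tool_pos: [0.4656, -0.3217, 0.0471]
tcp_rot: [0.742, 0.67, 0.0, 0.001]
contact_force: [-2.9, 2.2, 7.4]
gripper_width: 0.0089
grip_force: 30.0
```

Emit:
step_arm(deltas=[0,0,0,0,0,0,0.3,0,0,0,0,0,0,0.5,0,0,0,0,0,0,0.6,0,0,0,0,0,0,0.6,0,0,0,0,0,0,0.6])

```text
clock: 7.65
tool_pos: [0.4647, -0.3214, 0.0443]
tcp_rot: [0.743, 0.67, -0.0, -0.0]
contact_force: [-0.1, -0.3, -0.4]
gripper_width: 0.0523
grip_force: 0.0
```

Emit:
step_arm(deltas=[0,0,-2,0,0,0,0.6,0,0,-4,0,0,0,0.6,0,0,-5,0,0,0,0.6,0,0,-6,0,0,0,0.6,0,0,-6,0,0,0,0.6])

```text
clock: 8.28
tool_pos: [0.4645, -0.3211, 0.2782]
tcp_rot: [0.743, 0.67, 0.0, 0.001]
contact_force: [0.2, -1.0, 0.3]
gripper_width: 0.0528
grip_force: 0.0
```

```bash
python3 - <<'E'
from h import *
np.set_printoptions(precision=3,suppress=True)
print(st())
cv2.imwrite("pics/t2.png",cv2.resize(camera("top")[190:310,280:460],None,fx=4,fy=4,interpolation=cv2.INTER_CUBIC))
plan([((.465,-.10,.32),-4,0,4),((.4735,.033,.258),-2.4,30,5)],.7)
E
```

```text
(8.275, array([ 0.465, -0.321,  0.278]), [[0.103, 0.995, 0.002], [0.995, -0.103, -0.001], [-0.001, 0.002, -1.0]], 0.0528)
5.51, -0.57, -0.85, 0.003, 0.002, -0.008, 0.7
5.52, -0.53, -0.84, 0.003, 0.002, -0.008, 0.7
5.52, -0.49, -0.82, 0.003, 0.002, -0.008, 0.7
5.53, -0.44, -0.81, 0.003, 0.002, -0.008, 0.7
-- max 0.008 5.61
2.67, -0.02, 1.24, -0.105, 0.001, -0.005, 0.7
2.66, -0.13, 1.24, -0.105, 0.001, -0.005, 0.7
2.66, -0.25, 1.22, -0.105, 0.001, -0.005, 0.7
2.66, -0.36, 1.19, -0.105, 0.001, -0.005, 0.7
2.66, -0.47, 1.15, -0.105, 0.001, -0.005, 0.7
-- max 0.105 2.94
```

View pics/t2.png

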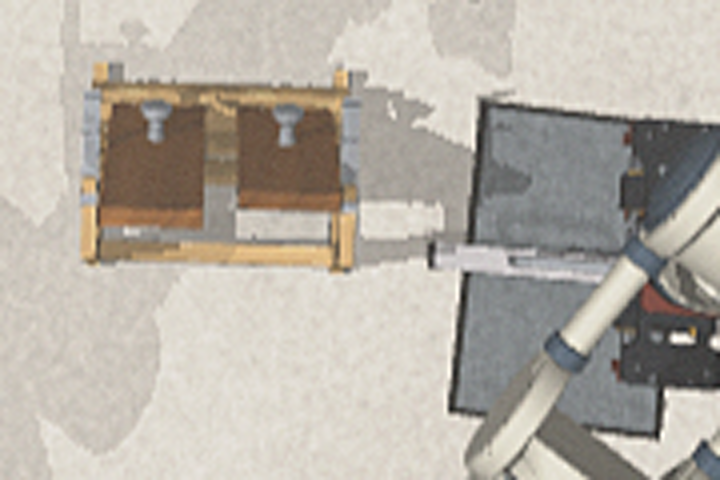

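The picture shows the bar lying across the pad (row 260), with both fronts still in the stand and their knobs at (155,120) and (288,122). Now the tall front.

Emit:
step_arm(deltas=[5.5,-0.57,-0.85,0,0,-0.008,0.7,5.5,-0.53,-0.85,0,0,-0.008,0.7,5.5,-0.49,-0.8,0,0,-0.008,0.7,5.5,-0.44,-0.8,0,0,-0.008,0.7,2.7,0,1.2,-0.105,0,-0.005,0.7])

```text
clock: 8.95
tool_pos: [0.4674, -0.0711, 0.2981]
tcp_rot: [0.728, 0.683, 0.038, 0.04]
contact_force: [0.7, 0.2, 0.3]
gripper_width: 0.0615
grip_force: 0.0
```

Emit:
step_arm(deltas=[2.7,-0.1,1.2,-0.105,0,-0.005,0.7,2.7,-0.25,1.2,-0.105,0,-0.005,0.7,2.7,-0.4,1.2,-0.105,0,-0.005,0.7,2.7,-0.5,1.2,-0.105,0,-0.005,0.7,0,0,0,0,0,0,0.7])

```text
clock: 9.57
tool_pos: [0.4717, 0.0356, 0.2442]
tcp_rot: [0.697, 0.668, 0.177, 0.189]
contact_force: [0.1, 0.1, 0.4]
gripper_width: 0.0615
grip_force: 0.0
```

```bash
python3 - <<'E'
from h import *
np.set_printoptions(precision=3,suppress=True)
print(st())
plan([((.4935,.032,.2235),-2.4,30,1),((.5235,.031,.1715),-2.4,30,3)],.7)
print(proj("side",[[.518,.031,.181],[.503,.031,.207]])*5-[290*5,150*5])
cv2.imwrite("pics/s2.png",cv2.resize(camera("side")[150:270,290:410],None,fx=5,fy=5,interpolation=cv2.INTER_CUBIC))
E
```

```text
(9.575, array([0.472, 0.036, 0.244]), [[0.044, 0.865, 0.5], [0.999, -0.035, -0.027], [-0.006, 0.5, -0.866]], 0.0615)
-0.25, 0.86, 2.89, 0.0, 0.007, 0.002, 0.7
-- max 0.007 3.03
0.01, 0.0, 2.0, 0.0, 0.0, 0.0, 0.7
0.01, 0.0, 2.0, 0.0, 0.0, 0.0, 0.7
0.01, 0.0, 2.0, 0.0, 0.0, 0.0, 0.7
-- max 0.0 2.0
[[306.08  282.296]
 [330.495 256.762]]
```

View pics/s2.png

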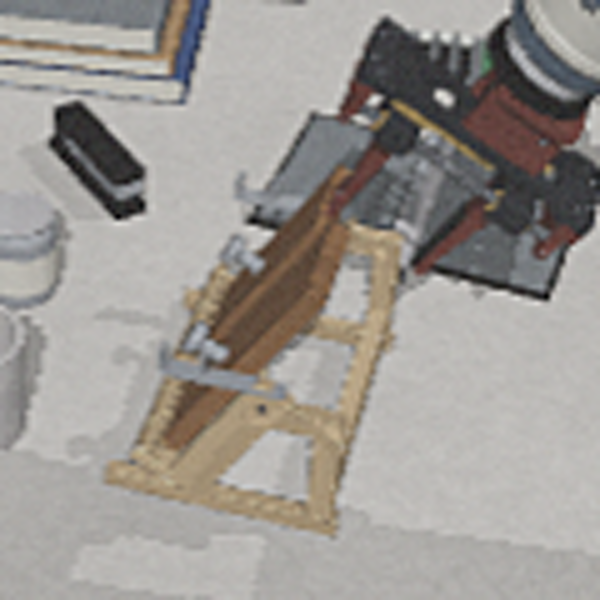

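The tall front's top edge strip runs from (320,300) to (345,230), and its predicted centre (330,257) falls on it. The open fingertips at (340,205) and (415,270) sit just above it, so I go down along the board.

Emit:
step_arm(deltas=[-0.25,0.85,1.0,0,0,0,0.7,0,0,1.9,0,0,0,0.7,0,0,2,0,0,0,0.7,0,0,2,0,0,0,0.7,0,0,2,0,0,0,0.7])

```text
clock: 10.25
tool_pos: [0.527, 0.027, 0.1729]
tcp_rot: [0.699, 0.666, 0.176, 0.19]
contact_force: [0.3, 0.7, 0.3]
gripper_width: 0.0616
grip_force: 0.0
```

Emit:
step_arm(deltas=[0,0,0,0,0,0,0.5,0,0,0,0,0,0,0.4,0,0,0,0,0,0,0.3,0,0,0,0,0,0,0.25,0,0,0,0,0,0,0.2])

```text
clock: 10.88
tool_pos: [0.5251, 0.0288, 0.1731]
tcp_rot: [0.698, 0.667, 0.177, 0.19]
contact_force: [-1.1, 0.6, 0.2]
gripper_width: 0.0183
grip_force: 0.5
```

Emit:
step_arm(deltas=[0,-0.1,0,0,0,0,0.2,0,0,0,0,0,0,0,0,0,0,0,0,0,0,0,0,0,0,0,0,0,0,0,0,0,0,0,0], squeeze=35)

```text
clock: 11.5
tool_pos: [0.5242, 0.0289, 0.1722]
tcp_rot: [0.698, 0.667, 0.177, 0.19]
contact_force: [-3.6, 0.6, 1.8]
gripper_width: 0.016
grip_force: 35.0
```

```bash
python3 - <<'E'
from h import *
np.set_printoptions(precision=3,suppress=True)
print(st())
p=get_obs()["tool_pos"]
plan([(p+[0,0,.16],-2.4,30,5),((.53,.15,.34),-20,15,4),((.53,.33,.34),-78.8,0,6)],0)
E
```

```text
(11.5, array([0.524, 0.029, 0.172]), [[0.047, 0.865, 0.5], [0.999, -0.038, -0.029], [-0.006, 0.501, -0.865]], 0.016)
-0.02, 1.6, -2.77, 0.0, 0.002, 0.0, 0
-0.02, 1.6, -2.77, 0.0, 0.002, 0.0, 0
-0.01, 1.6, -2.77, 0.0, 0.002, 0.0, 0
-0.01, 1.6, -2.77, 0.0, 0.002, 0.0, 0
0.0, 1.6, -2.77, 0.0, 0.002, 0.0, 0
-- max 0.002 3.2
3.03, 0.11, -0.16, 0.065, -0.029, 0.071, 0
3.03, -0.12, -0.25, 0.065, -0.029, 0.071, 0
3.0, -0.35, -0.32, 0.065, -0.029, 0.071, 0
2.96, -0.58, -0.38, 0.065, -0.029, 0.071, 0
-- max 0.071 3.04
2.82, -0.99, -0.27, 0.04, -0.022, 0.17, 0
2.6, -1.46, -0.28, 0.04, -0.022, 0.17, 0
2.31, -1.89, -0.27, 0.04, -0.022, 0.17, 0
1.95, -2.27, -0.23, 0.04, -0.022, 0.17, 0
1.53, -2.57, -0.17, 0.04, -0.022, 0.17, 0
1.07, -2.8, -0.1, 0.04, -0.022, 0.17, 0
-- max 0.17 3.0
```

Emit:
step_arm(deltas=[0,0.8,-1.4,0,0,0,0,0,1.6,-2.8,0,0,0,0,0,1.6,-2.8,0,0,0,0,0,1.6,-2.8,0,0,0,0,0,1.6,-2.8,0,0,0,0])

```text
clock: 12.12
tool_pos: [0.5233, 0.0296, 0.3186]
tcp_rot: [0.698, 0.667, 0.177, 0.19]
contact_force: [-0.2, 0.5, -1.9]
gripper_width: 0.0165
grip_force: 35.0
```

Emit:
step_arm(deltas=[3,0.8,-1.4,0.065,-0.029,0.071,0,3,-0.1,-0.25,0.065,-0.029,0.071,0,3,-0.35,-0.3,0.065,-0.029,0.071,0,3,-0.6,-0.4,0.065,-0.029,0.071,0,2.8,-1,-0.3,0.04,-0.022,0.17,0])

```text
clock: 12.75
tool_pos: [0.53, 0.182, 0.339]
tcp_rot: [0.862, 0.494, 0.062, 0.092]
contact_force: [0.7, -0.3, -2.8]
gripper_width: 0.0159
grip_force: 35.0
```

Emit:
step_arm(deltas=[2.6,-1.5,-0.3,0.04,-0.022,0.17,0,2.3,-1.9,-0.3,0.04,-0.022,0.17,0,2,-2.3,-0.2,0.04,-0.022,0.17,0,1.5,-2.6,-0.2,0.04,-0.022,0.17,0,1,-2.8,-0.1,0.04,-0.022,0.17,0])

```text
clock: 13.38
tool_pos: [0.5291, 0.3325, 0.3385]
tcp_rot: [0.996, 0.093, 0.0, 0.001]
contact_force: [-0.2, 0.1, -2.5]
gripper_width: 0.0161
grip_force: 35.0
```

```bash
python3 - <<'E'
from h import *
np.set_printoptions(precision=3,suppress=True)
print(st(),get_obs()["joint_positions"],get_obs()["grip_force"])
c=np.array([.5097,.328]);a=np.radians(11.2);by=np.array([np.cos(a),np.sin(a)]);bx=np.array([np.sin(a),-np.cos(a)])
for s in(1,-1): print(s,c+s*.0565*by-.014*bx)
P=c+.0545*by-.014*bx;print(P)
plan([((*P,.34),-78.8,0,3),((*P,.24),-78.8,0,4),((*P,.18),-78.8,0,3)],0)
cv2.imwrite("pics/s3.png",cv2.resize(camera("side")[150:330,250:450],None,fx=3,fy=3,interpolation=cv2.INTER_CUBIC))
E
```

```text
(13.375, array([0.529, 0.333, 0.339]), [[0.983, 0.185, 0.001], [0.185, -0.983, -0.002], [0.001, 0.002, -1.0]], 0.0161) [ 0.508  0.216  0.899 -0.002  2.026  1.891] 34.995519518852234
1 [0.562 0.353]
-1 [0.452 0.331]
[0.56  0.352]
1.15, -0.46, -0.05, 0.001, 0.0, -0.003, 0
1.15, -0.45, -0.05, 0.001, 0.0, -0.003, 0
1.15, -0.45, -0.05, 0.001, 0.0, -0.003, 0
-- max 0.003 1.24
0.0, 0.0, 2.5, 0.0, 0.0, 0.0, 0
0.0, 0.0, 2.5, 0.0, 0.0, 0.0, 0
0.0, 0.0, 2.5, 0.0, 0.0, 0.0, 0
0.0, 0.0, 2.5, 0.0, 0.0, 0.0, 0
-- max 0.0 2.5
0.0, 0.0, 2.0, 0.0, 0.0, 0.0, 0
0.0, 0.0, 2.0, 0.0, 0.0, 0.0, 0
0.0, 0.0, 2.0, 0.0, 0.0, 0.0, 0
-- max 0.0 2.0
```

View pics/s3.png

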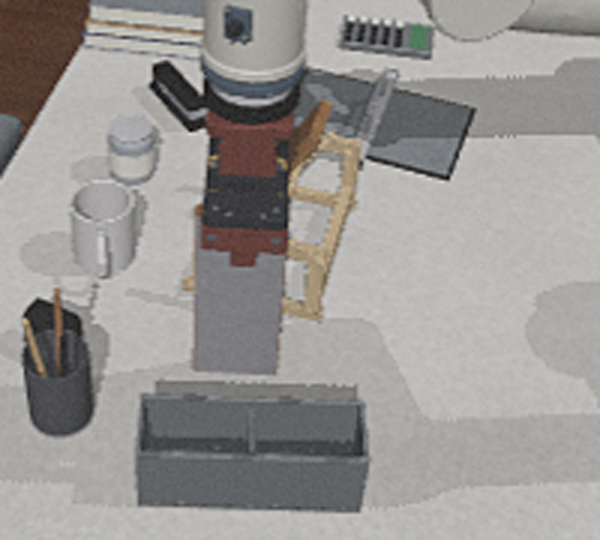

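The tall front hangs straight from the gripper with its foot at (235,370), just beyond the box in this view. The box rim corners are at (138,455), (368,460), (360,402) and (140,397). I'll check them against my box estimate.

```bash
python3 - <<'E'
from h import *
np.set_printoptions(precision=4,suppress=True)
q=[((u+.5)/3-.5+250,(v+.5)/3-.5+150) for u,v in [(138,455),(368,460),(360,402),(140,397)]]
X=unproj("side",q,.09);print(X,X.mean(0))
d=X[0]-X[1];print(np.linalg.norm(d),np.degrees(np.arctan2(d[1],d[0])))
q=[((u+.5)/3-.5+250,(v+.5)/3-.5+150) for u,v in [(252,455),(252,402)]];print(unproj("side",q,.09))
E
```

```text
[[0.612  0.3916 0.09  ]
 [0.3924 0.3413 0.09  ]
 [0.4101 0.2724 0.09  ]
 [0.6304 0.3228 0.09  ]] [0.5112 0.332  0.09  ]
0.22531845325558575 12.901687477368517
[[0.5039 0.3636 0.09  ]
 [0.5177 0.3001 0.09  ]]
```

Emit:
step_arm(deltas=[1.2,-0.54,0,0,0,-0.004,0,1.2,-0.54,0,0,0,-0.004,0,1.2,-0.54,0,0,0,0,0,0,0,1.5,0,0,0,0,0,0,2.5,0,0,0,0])

```text
clock: 14.05
tool_pos: [0.5617, 0.3541, 0.2991]
tcp_rot: [0.995, 0.1, 0.002, 0.001]
contact_force: [-0.5, -0.0, -3.1]
gripper_width: 0.0161
grip_force: 35.0
```

Emit:
step_arm(deltas=[0,0,2.5,0,0,0,0,0,0,1.5,0,0,0,0,0,0,1,0,0,0,0,0,0,0,0,0,0,0,0,0,0,0,0,0,0])

```text
clock: 14.68
tool_pos: [0.5612, 0.3541, 0.2498]
tcp_rot: [0.995, 0.1, 0.002, 0.001]
contact_force: [0.5, -0.1, -2.3]
gripper_width: 0.0159
grip_force: 35.0
```

```bash
python3 - <<'E'
from h import *
np.set_printoptions(precision=3,suppress=True)
print(st())
cv2.imwrite("pics/s4.png",cv2.resize(camera("side")[220:330,280:390],None,fx=4,fy=4,interpolation=cv2.INTER_CUBIC))
E
```

```text
(14.675, array([0.561, 0.354, 0.25 ]), [[0.98, 0.199, 0.003], [0.199, -0.98, -0.002], [0.003, 0.002, -1.0]], 0.0159)
```

View pics/s4.png

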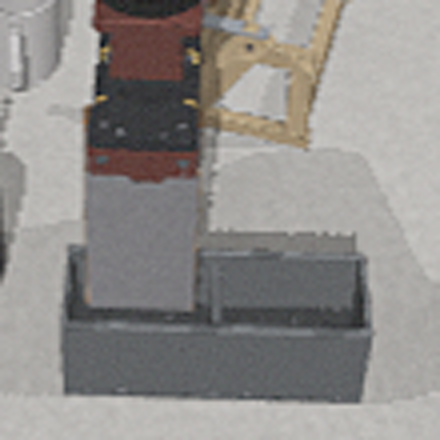

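The front's foot, at columns 85–195, is at rim height inside the far compartment (about 72–212) and behind the near wall. Lowering it.

Emit:
step_arm(deltas=[0,0,1.5,0,0,0,0,0,0,2,0,0,0,0,0,0,2,0,0,0,0,0,0,1.2,0,0,0,0,0,0,0.6,0,0,0,0])

```text
clock: 15.35
tool_pos: [0.5608, 0.3536, 0.1744]
tcp_rot: [0.995, 0.1, 0.0, 0.002]
contact_force: [0.1, -0.2, -2.4]
gripper_width: 0.0158
grip_force: 35.0
```

Emit:
step_arm(deltas=[0,0,0.4,0,0,0,0,0,0,0.4,0,0,0,0,0,0,0.2,0,0,0,0,0,0,0.1,0,0,0,0,0,0,0,0,0,0,0])

```text
clock: 15.98
tool_pos: [0.5611, 0.3538, 0.1646]
tcp_rot: [0.995, 0.1, 0.001, 0.001]
contact_force: [-0.3, -0.3, -3.5]
gripper_width: 0.016
grip_force: 35.0
```

Emit:
step_arm(deltas=[0,0,0.1,0,0,0,0,0,0,0.1,0,0,0,0,0,0,0.1,0,0,0,0,0,0,0.1,0,0,0,0,0,0,0,0,0,0,0])

```text
clock: 16.6
tool_pos: [0.5614, 0.3538, 0.1645]
tcp_rot: [0.995, 0.1, 0.003, 0.001]
contact_force: [-3.0, -2.3, 10.7]
gripper_width: 0.0159
grip_force: 35.0
```

Emit:
step_arm(deltas=[0,0,-0.3,0,0,0,0,0,0,0,0,0,0,0.2,0,0,0,0,0,0,0.22,0,0,0,0,0,0,0.26,0,0,0,0,0,0,0.3])

```text
clock: 17.23
tool_pos: [0.5611, 0.3537, 0.1633]
tcp_rot: [0.995, 0.1, 0.001, 0.001]
contact_force: [0.2, 0.3, -1.2]
gripper_width: 0.0257
grip_force: 0.0
```

Emit:
step_arm(deltas=[0,0,0,0,0,0,0.4,0,0,0,0,0,0,0.5,0,0,0,0,0,0,0.6,0,0,0,0,0,0,0.7,0,0,0,0,0,0,0.7])

```text
clock: 17.85
tool_pos: [0.5611, 0.3537, 0.1635]
tcp_rot: [0.995, 0.1, 0.001, 0.001]
contact_force: [-0.1, -0.5, 0.4]
gripper_width: 0.0611
grip_force: 0.0
```

```bash
python3 - <<'E'
from h import *
np.set_printoptions(precision=3,suppress=True)
print(st(),get_obs()["contact_force"],get_obs()["grip_force"])
p=get_obs()["tool_pos"]
plan([(p+[0,0,.10],-78.4,0,3),((.52,.13,.30),-40,10,6),((.4815,-.073,.2385),-2.4,30,6)],.7)
E
```

```text
(17.85, array([0.561, 0.354, 0.164]), [[0.98, 0.199, 0.002], [0.199, -0.98, -0.002], [0.001, 0.003, -1.0]], 0.0611) [-0.06  -0.509  0.43 ] 0.0
0.0, 0.01, -3.33, 0.001, 0.0, -0.001, 0.7
0.0, 0.01, -3.33, 0.001, 0.0, -0.001, 0.7
0.0, 0.0, -3.33, 0.001, 0.0, -0.001, 0.7
-- max 0.001 3.33
-1.42, 3.52, -0.61, -0.028, 0.01, -0.111, 0.7
-1.8, 3.35, -0.53, -0.028, 0.01, -0.111, 0.7
-2.16, 3.14, -0.46, -0.028, 0.01, -0.111, 0.7
-2.49, 2.9, -0.39, -0.028, 0.01, -0.111, 0.7
-2.79, 2.61, -0.34, -0.028, 0.01, -0.111, 0.7
-3.06, 2.3, -0.3, -0.028, 0.01, -0.111, 0.7
-- max 0.111 3.84
-3.0, 1.48, 1.3, -0.056, 0.038, -0.103, 0.7
-3.19, 1.09, 1.26, -0.056, 0.038, -0.103, 0.7
-3.32, 0.68, 1.18, -0.056, 0.038, -0.103, 0.7
-3.41, 0.27, 1.08, -0.056, 0.038, -0.103, 0.7
-3.46, -0.14, 0.96, -0.056, 0.038, -0.103, 0.7
-3.46, -0.55, 0.81, -0.056, 0.038, -0.103, 0.7
-- max 0.103 3.59
```

Emit:
step_arm(deltas=[0,0,-2,0,0,0,0.7,0,0,-4,0,0,0,0.7,0,0,-4,0,0,0,0.7,-1.4,3.5,-0.6,-0.028,0.01,-0.111,0.7,-1.8,3.4,-0.5,-0.028,0.01,-0.111,0.7])

```text
clock: 18.48
tool_pos: [0.5475, 0.2786, 0.2781]
tcp_rot: [0.977, 0.211, 0.015, 0.028]
contact_force: [1.2, -0.6, 0.2]
gripper_width: 0.0614
grip_force: 0.0
```

Emit:
step_arm(deltas=[-2.2,3.1,-0.5,-0.028,0.01,-0.111,0.7,-2.5,2.9,-0.4,-0.028,0.01,-0.111,0.7,-2.8,2.6,-0.3,-0.028,0.01,-0.111,0.7,-3.1,2.3,-0.3,-0.028,0.01,-0.111,0.7,-3.0,1.5,1.3,-0.056,0.038,-0.103,0.7])

```text
clock: 19.1
tool_pos: [0.5123, 0.095, 0.2934]
tcp_rot: [0.877, 0.466, 0.065, 0.101]
contact_force: [-0.4, -0.4, 0.3]
gripper_width: 0.0616
grip_force: 0.0
```

Emit:
step_arm(deltas=[-3.2,1.1,1.3,-0.056,0.038,-0.103,0.7,-3.3,0.7,1.2,-0.056,0.038,-0.103,0.7,-3.4,0.3,1.1,-0.056,0.038,-0.103,0.7,-3.5,-0.1,1,-0.056,0.038,-0.103,0.7,-3.5,-0.5,0.8,-0.056,0.038,-0.103,0.7])

```text
clock: 19.73
tool_pos: [0.4803, -0.0746, 0.2403]
tcp_rot: [0.697, 0.667, 0.182, 0.19]
contact_force: [-0.2, -0.6, -0.9]
gripper_width: 0.0615
grip_force: 0.0
```

Emit:
step_arm(deltas=[0,0,0,0,0,0,0.7,0,0,0,0,0,0,0.7,0,0,0,0,0,0,0.7,0,0,0,0,0,0,0.7,0,0,0,0,0,0,0.7])

```text
clock: 20.35
tool_pos: [0.4809, -0.073, 0.2382]
tcp_rot: [0.698, 0.667, 0.181, 0.188]
contact_force: [0.5, -0.6, 0.9]
gripper_width: 0.0611
grip_force: 0.0
```

```bash
python3 - <<'E'
from h import *
np.set_printoptions(precision=3,suppress=True)
print(st())
plan([((.4865,-.073,.2295),-2.4,30,1),((.5365,-.075,.143),-2.4,30,4)],.7)
print(proj("side",[[.517,-.0742,.177]])*3-[250*3,150*3])
cv2.imwrite("pics/s5.png",cv2.resize(camera("side")[150:330,250:450],None,fx=3,fy=3,interpolation=cv2.INTER_CUBIC))
E
```

```text
(20.35, array([ 0.481, -0.073,  0.238]), [[0.046, 0.863, 0.503], [0.999, -0.04, -0.022], [0.002, 0.503, -0.864]], 0.0611)
0.03, 0.05, 1.03, 0.004, 0.001, -0.004, 0.7
-- max 0.004 1.04
0.0, 0.0, 2.5, 0.0, 0.0, 0.0, 0.7
0.0, 0.0, 2.5, 0.0, 0.0, 0.0, 0.7
0.0, 0.0, 2.5, 0.0, 0.0, 0.0, 0.7
0.0, 0.0, 2.5, 0.0, 0.0, 0.0, 0.7
-- max 0.0 2.5
[[319.375 118.433]]
```

View pics/s5.png

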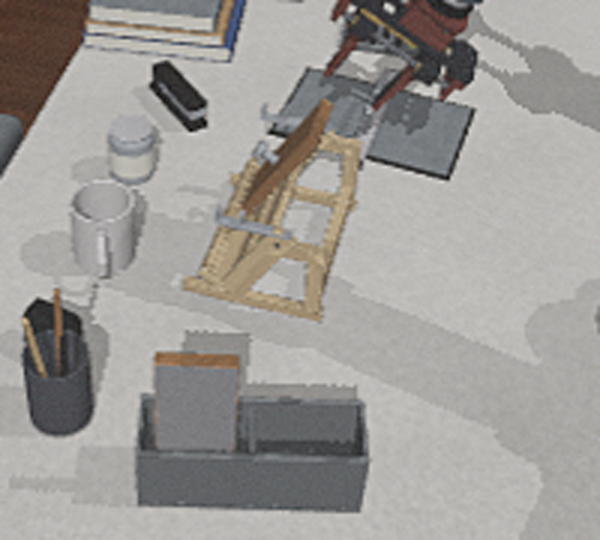

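The tall front stands upright in the far compartment (155–238, 355–450). The short front's top edge at (317–328, 100–140) agrees with its predicted centre (319,118). Descending on it.

Emit:
step_arm(deltas=[0,0.05,1,0,0,0,0.7,0,0,2.5,0,0,0,0.7,0,0,2.5,0,0,0,0.7,0,0,2.5,0,0,0,0.7,0,0,2.5,0,0,0,0.5])

```text
clock: 21.02
tool_pos: [0.5367, -0.0764, 0.1416]
tcp_rot: [0.699, 0.666, 0.18, 0.188]
contact_force: [0.3, -0.5, 0.7]
gripper_width: 0.0546
grip_force: 0.0
```

Emit:
step_arm(deltas=[0,0,0,0,0,0,0.4,0,0,0,0,0,0,0.3,0,0,0,0,0,0,0.25,0,0,0,0,0,0,0.22,0,0,0,0,0,0,0.21])

```text
clock: 21.65
tool_pos: [0.5362, -0.0766, 0.1438]
tcp_rot: [0.699, 0.666, 0.18, 0.188]
contact_force: [-0.2, -0.1, 0.2]
gripper_width: 0.0185
grip_force: 0.2
```

Emit:
step_arm(deltas=[0,0,0,0,0,0,0,0,0,0,0,0,0,0,0,0,0,0,0,0,0,0,0,0,0,0,0,0,0,0,0,0,0,0,0])

```text
clock: 22.28
tool_pos: [0.5363, -0.0765, 0.1435]
tcp_rot: [0.699, 0.666, 0.18, 0.188]
contact_force: [-4.4, 0.1, 3.7]
gripper_width: 0.0159
grip_force: 35.0
```

```bash
python3 - <<'E'
from h import *
np.set_printoptions(precision=3,suppress=True)
print(st())
p=get_obs()["tool_pos"]
plan([(p+[0,0,.18],-2.4,30,5),((.49,.12,.33),-20,15,6),((.452,.331,.33),-78.4,0,6)],0)
E
```

```text
(22.275, array([ 0.536, -0.076,  0.143]), [[0.047, 0.863, 0.503], [0.999, -0.042, -0.023], [0.001, 0.503, -0.864]], 0.0159)
0.0, 1.81, -3.11, 0.001, 0.0, -0.001, 0
0.0, 1.81, -3.11, 0.001, 0.0, -0.001, 0
0.0, 1.81, -3.11, 0.001, 0.0, -0.001, 0
0.0, 1.8, -3.12, 0.001, 0.0, -0.001, 0
0.0, 1.8, -3.12, 0.001, 0.0, -0.001, 0
-- max 0.001 3.6
3.24, -0.73, -0.55, 0.043, -0.02, 0.047, 0
3.19, -0.91, -0.58, 0.043, -0.02, 0.047, 0
3.13, -1.08, -0.59, 0.043, -0.02, 0.047, 0
3.06, -1.26, -0.6, 0.043, -0.02, 0.047, 0
2.99, -1.43, -0.61, 0.043, -0.02, 0.047, 0
2.9, -1.59, -0.6, 0.043, -0.02, 0.047, 0
-- max 0.047 3.37
3.09, -1.74, -0.47, 0.04, -0.022, 0.169, 0
2.74, -2.25, -0.45, 0.04, -0.022, 0.169, 0
2.31, -2.69, -0.41, 0.04, -0.022, 0.169, 0
1.82, -3.06, -0.34, 0.04, -0.022, 0.169, 0
1.27, -3.33, -0.25, 0.04, -0.022, 0.169, 0
0.69, -3.5, -0.13, 0.04, -0.022, 0.169, 0
-- max 0.169 3.57
```

Emit:
step_arm(deltas=[0,0.9,-1.6,0,0,0,0,0,1.8,-3.1,0,0,0,0,0,1.8,-3.1,0,0,0,0,0,1.8,-3.1,0,0,0,0,0,2.7,-4.6,0,0,0,0])

```text
clock: 22.9
tool_pos: [0.5357, -0.0766, 0.3224]
tcp_rot: [0.699, 0.666, 0.18, 0.187]
contact_force: [0.6, -0.2, -2.4]
gripper_width: 0.0154
grip_force: 35.0
```

Emit:
step_arm(deltas=[3.2,-0.7,-0.6,0.043,-0.02,0.047,0,3.2,-0.9,-0.6,0.043,-0.02,0.047,0,3.1,-1.1,-0.6,0.043,-0.02,0.047,0,3.1,-1.3,-0.6,0.043,-0.02,0.047,0,3,-1.4,-0.6,0.043,-0.02,0.047,0])

```text
clock: 23.52
tool_pos: [0.4979, 0.0885, 0.3293]
tcp_rot: [0.797, 0.585, 0.094, 0.122]
contact_force: [1.0, -0.0, -2.1]
gripper_width: 0.0162
grip_force: 35.0
```

Emit:
step_arm(deltas=[2.9,-1.6,-0.6,0.043,-0.02,0.047,0,3.1,-1.7,-0.5,0.04,-0.022,0.169,0,2.7,-2.3,-0.5,0.04,-0.022,0.169,0,2.3,-2.7,-0.4,0.04,-0.022,0.169,0,1.8,-3.1,-0.3,0.04,-0.022,0.169,0])

```text
clock: 24.15
tool_pos: [0.4648, 0.2624, 0.3298]
tcp_rot: [0.964, 0.262, 0.028, 0.037]
contact_force: [0.5, 0.5, -2.7]
gripper_width: 0.0159
grip_force: 35.0
```

Emit:
step_arm(deltas=[1.3,-3.3,-0.2,0.04,-0.022,0.169,0,0.7,-3.5,-0.1,0.04,-0.022,0.169,0,0,0,0,0,0,0,0,0,0,0,0,0,0,0,0,0,0,0,0,0,0])

```text
clock: 24.78
tool_pos: [0.4532, 0.3303, 0.3291]
tcp_rot: [0.995, 0.099, 0.003, 0.0]
contact_force: [0.1, 0.7, -1.9]
gripper_width: 0.0157
grip_force: 35.0
```

```bash
python3 - <<'E'
from h import *
np.set_printoptions(precision=3,suppress=True)
print(st())
plan([((.450,.3315,.30),-78.4,0,2),((.450,.3315,.22),-78.4,0,3)],0)
E
```

```text
(24.775, array([0.453, 0.33 , 0.329]), [[0.98, 0.197, 0.006], [0.197, -0.98, 0.0], [0.006, 0.001, -1.0]], 0.0157)
-0.15, -0.09, 1.45, 0.001, -0.003, -0.002, 0
-0.15, -0.09, 1.45, 0.001, -0.003, -0.002, 0
-- max 0.003 1.46
0.0, 0.0, 2.67, 0.0, 0.0, 0.0, 0
0.0, 0.0, 2.67, 0.0, 0.0, 0.0, 0
0.0, 0.0, 2.67, 0.0, 0.0, 0.0, 0
-- max 0.0 2.67
```

Emit:
step_arm(deltas=[-0.15,-0.1,1.5,0,0,0,0,-0.15,-0.1,2.5,0,0,0,0,0,0,2.5,0,0,0,0,0,0,2.5,0,0,0,0,0,0,1.5,0,0,0,0])

```text
clock: 25.4
tool_pos: [0.45, 0.3315, 0.2224]
tcp_rot: [0.995, 0.099, 0.002, 0.001]
contact_force: [-1.5, -0.9, -2.4]
gripper_width: 0.0158
grip_force: 35.0
```

Emit:
step_arm(deltas=[0,0,1,0,0,0,0,0,0,1,0,0,0,0,0,0,1,0,0,0,0,0,0,1,0,0,0,0,0,0,0.5,0,0,0,0])

```text
clock: 26.02
tool_pos: [0.4502, 0.3322, 0.1776]
tcp_rot: [0.995, 0.099, 0.002, 0.001]
contact_force: [0.2, -0.1, -3.6]
gripper_width: 0.0161
grip_force: 35.0
```

Emit:
step_arm(deltas=[0,0,1.2,0,0,0,0,0,0,1.2,0,0,0,0,0,0,0.8,0,0,0,0,0,0,0.6,0,0,0,0,0,0,0.2,0,0,0,0])

```text
clock: 26.65
tool_pos: [0.4505, 0.3323, 0.1381]
tcp_rot: [0.995, 0.099, 0.002, 0.0]
contact_force: [0.7, -0.7, -2.1]
gripper_width: 0.0157
grip_force: 35.0
```

Emit:
step_arm(deltas=[0,0,0.2,0,0,0,0,0,0,0.2,0,0,0,0,0,0,0.2,0,0,0,0,0,0,0.1,0,0,0,0,0,0,0,0,0,0,0])

```text
clock: 27.28
tool_pos: [0.4506, 0.3323, 0.1315]
tcp_rot: [0.995, 0.099, 0.003, 0.0]
contact_force: [-0.7, 0.3, -2.2]
gripper_width: 0.0157
grip_force: 35.0
```

Emit:
step_arm(deltas=[0,0,0.1,0,0,0,0,0,0,0.1,0,0,0,0,0,0,0.1,0,0,0,0,0,0,0.1,0,0,0,0,0,0,0,0,0,0,0])

```text
clock: 27.9
tool_pos: [0.4508, 0.3324, 0.1308]
tcp_rot: [0.995, 0.099, 0.004, -0.0]
contact_force: [-4.6, -2.7, 11.9]
gripper_width: 0.0157
grip_force: 35.0
```

Emit:
step_arm(deltas=[0,0,-0.3,0,0,0,0,0,0,0,0,0,0,0.2,0,0,0,0,0,0,0.22,0,0,0,0,0,0,0.26,0,0,0,0,0,0,0.3])

```text
clock: 28.52
tool_pos: [0.4507, 0.3323, 0.1304]
tcp_rot: [0.995, 0.099, 0.003, 0.0]
contact_force: [-0.2, 0.1, 0.4]
gripper_width: 0.0259
grip_force: 0.0
```

Emit:
step_arm(deltas=[0,0,0,0,0,0,0.4,0,0,0,0,0,0,0.5,0,0,0,0,0,0,0.6,0,0,0,0,0,0,0.7,0,0,0,0,0,0,0.7])

```text
clock: 29.15
tool_pos: [0.4507, 0.3323, 0.1305]
tcp_rot: [0.995, 0.099, 0.003, 0.0]
contact_force: [0.5, -0.9, 0.3]
gripper_width: 0.0614
grip_force: 0.0
```

Emit:
step_arm(deltas=[0,0,-2,0,0,0,0.7,0,0,-4,0,0,0,0.7,0,0,-4,0,0,0,0.7,0,0,-4,0,0,0,0.7,0,0,-3,0,0,0,0.7])

```text
clock: 29.78
tool_pos: [0.4498, 0.3324, 0.3046]
tcp_rot: [0.995, 0.099, 0.004, -0.001]
contact_force: [-0.4, 0.1, -0.8]
gripper_width: 0.0615
grip_force: 0.0
```

Emit:
step_arm(deltas=[-2,3,-1,0,0,0,0.7,-3,5,0,0,0,0,0.7,-3,5,0,0,0,0,0.7,0,3,0,0,0,0,0.7,0,0,0,0,0,0,0.7])

```text
clock: 30.4
tool_pos: [0.4028, 0.1584, 0.3124]
tcp_rot: [0.995, 0.097, 0.004, 0.0]
contact_force: [-0.3, 1.1, -0.3]
gripper_width: 0.0611
grip_force: 0.0
```

```bash
python3 - <<'E'
from h import *
np.set_printoptions(precision=3,suppress=True)
print(st())
im=camera("side");cv2.imwrite("pics/s6.png",im)
# numeric check: wood-brown (top edges of the fronts) blobs in the picture
hsv=cv2.cvtColor(im,cv2.COLOR_BGR2HSV);m=cv2.inRange(hsv,(5,110,60),(16,255,220));m[:, :280]=0;m[:,400:]=0;m[:180]=0;m[330:]=0
n,_,s,c=cv2.connectedComponentsWithStats(m)
print([(s[i].tolist(),c[i].round(0).tolist()) for i in range(1,n) if s[i][4]>8])
c0=np.array([.5105,.33]);by=np.array([.978,.208]);bx=np.array([.208,-.978])
for sg,z in((1,.205),(-1,.17)):print(proj("side",[[*(c0+sg*.0565*by-.014*bx+e*by),z] for e in(-.04,.04)]))
E
```

```text
(30.4, array([0.403, 0.158, 0.312]), [[0.981, 0.194, 0.008], [0.194, -0.981, 0.001], [0.008, 0.001, -1.0]], 0.0611)
[([302, 268, 27, 4, 91], [315.0, 270.0]), ([342, 278, 27, 4, 80], [355.0, 279.0])]
[[329.688 270.343]
 [300.949 269.314]]
[[368.991 279.712]
 [340.87  278.779]]
```

Both fronts' top edges show up as level strips at (315,270) and (355,279). That matches the pixels expected for upright boards on the box floor, so I'm handing in.

```bash
python3 -c "
from workcell import *
print(hand_in())"
```

```text
the job is handed in; nothing more can be done
None
```

I laid the bar flat on the pad and stood both fronts in the box, the taller in the far compartment and the shorter in the near one. I handed in at about 30 s; hand-in returned no verdict, and with my picture limit used up I checked the final placing only by pixel positions in the side view.

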